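# Stack turned blanks in a drying pyramid and start the fan

### The arm

A 6-joint arm with a two-finger parallel gripper is mounted at the origin on the work surface. World frame = base frame: x ahead of the robot, y to its left, z up, the work surface at z = 0. Lengths are in mm, angles in degrees, forces in N, time in s.
With the tool pointing down it reaches from about 350 to 850 mm from the base axis. Payload 8.1 kg.
Tool frame: the origin (TCP) lies between the finger pads, 19 mm behind the fingertips; this is the grasp point; z points along the fingers, y is the line along which they close (so a half turn about z gives the same grasp; the last joint's range is limited). The gripper opens to 85 mm and grips with 20 to 120 N. Pads are 22 mm wide; open, the fingers measure 114 mm over their backs; the gripper's body (76 mm by 85 mm) begins 54 mm behind the grasp point. The pads swing forward as they close: fully open they stand 13 mm farther back than shut.
Start: joints at [66.784, 7.471, 85.268, -0, 87.261, -4.893], TCP at [188.605, 569.591, 249.992] pointing down, gripper open.
Joint ranges: [-169.43, 169.43], [-51.17, 129.36], [1.28, 143.12], [-76.62, 256.62], [0, 156.53], [-152.29, 152.29]. Speed limits (degrees/s): [136.94, 136.94, 159.86, 180, 180, 180].

### API

Orientations are given as [roll, pitch, yaw] about the fixed x, y, z axes, in that order (R = Rz(yaw) Ry(pitch) Rx(roll)).
In Python, from bench import r gives the robot as it stands.
- The arm moves only by the shell command python3 -m jog 'ROWS' [OPENING] [FORCE]. ROWS is JSON, one flat list of numbers, 6 for each row, row after row: the shift along the tool's x, y, z in m, then the turn, a rotation vector about the tool's x, y, z in rad. A call has 1 to 8 rows; each row is the pose to reach, as a shift and turn from the pose commanded when the call began, along the tool's axes at that moment; what a row does not reach only later rows make up. A row lasts 1/8 s, in which the tool goes at most 62.5 mm and 10.7 degrees, less where a joint would pass 70% of its speed; a pose out of reach is approached as far as the arm can. A call with a gripper value outside its range is refused whole. OPENING is the opening, from -1 (shut) to 1 (fully open), set as the call begins (- or left out, the last holds). The fingers move at their own pace and stop on an object; FORCE is the grip in N (left out, the last holds). Time passes only in rows, so rows that repeat a pose let the fingers close. It gives the time, the measured TCP pose, the force, the opening and the grip force at its end, in the units of the state.
- r.sense(): the state, without advancing time (a new reading comes with each control period).
- r.snapshot(name): name is "scene" or "side" or "wrist"; returns a dict with "pixels" (480x640x3 uint8, red, green, blue), "range_z" (480x640 float32, mm along the optical axis (not along the pixel's ray), 0 where there is no reading), "K" (3x3 intrinsics, pixels), "rvec" (rotation vector, rad) and "tvec" (3), from world to camera coordinates, as OpenCV has them. Camera axes: x right, y down, z forward; pixel columns grow to the right and rows downward; lengths in mm; the calibration is good to about 2 mm. A picture is of the moment at which its call begins.
- r.hand_in(): hands the job in; it is judged then, once.
Trained networks look in a picture, given as the dict that the camera call returned (one of the last four; its "shot" number tells which), for a name from the list of things; names that differ only in an ending like _2 or _b are one class to them, and where a whole thing is asked for, a point or a joint stands for the part that bears it (a point fixed in the world has none). Each returns a list of dicts, best first, with "score" (0 to 1); they miss things now and then, are a little off and sometimes report something else, mostly with a low value. They report only what shows in the picture. A call takes as long as a camera call. They do not tell look-alikes from the thing itself.
- r.look_for(picture, target): "bbox" ([left, top, right, bottom] in pixels, round what is visible of it).
- r.outline_of(picture, target): "region" (480x640 bool, what is visible of it) and "bbox" ([left, top, right, bottom] in pixels, round what is visible of it).
The state is a dict: "time": time; "joint_pos": joint angles; "qd": joint speeds; "joint_efforts": joint torques, N m; "tool_pos": TCP position; "tcp_rot": TCP orientation; "ft_force": force on the tool from outside, world axes, zero at the start; "wrist_torque": the same for the moment, N m; "finger_gap": finger opening in mm; "grip_force": force on a finger pad.
Only numpy, scipy, OpenCV 4.12 (cv2) and the standard library are available. Lean on these libraries where they do the work, as an engineer would, in place of code of your own. Each camera call takes 0.05 s, during which the arm holds its last target. There are 200 camera calls.

### The job

Finish the drying stack on the notched rack with the three turned blanks from the tray: saddle the two pale ash ones in the two gaps of the bottom row, one in each, then the dark walnut one in the gap on top of them, all lying along the rack with their ends about in line; set each one down rather than dropping it. Once the pyramid of six stands, turn the fan's selector to its two-dot mark so that it clicks in there. Leave the bottom row and everything else on the bench where it is.

Things in the scene. Friction and masses are not known exactly. Their poses are not given: they have to be found in the camera images.
- rack: Fixed brown wooden rack, 160 x 272 mm: two bearers 37 mm high with V notches. Origin on the bench under its centre; blanks lie along its x, centred at x = 0. Places, by rack y and height of the blank's axis above the bench: bottom row in the notches at y = -84, 0, 84 mm, 52 mm up (26 mm air gaps); saddled in the gaps at y = -42, 42 mm, 92 mm up; on top of those at y = 0, 132 mm up.
- base_left: Pale ash turned round blank, a plain cylinder 58 mm in diameter and 160 mm long with red wax on its end faces, 0.23 to 0.37 kg; origin at its centre, x along its axis. Bottom row of the rack, in the notch at rack y = -84 mm; stays there.
- base_mid: Pale ash turned round blank, a plain cylinder 58 mm in diameter and 160 mm long with red wax on its end faces, 0.23 to 0.37 kg; origin at its centre, x along its axis. Bottom row of the rack, in the notch at rack y = 0 mm; stays there.
- base_right: Pale ash turned round blank, a plain cylinder 58 mm in diameter and 160 mm long with red wax on its end faces, 0.23 to 0.37 kg; origin at its centre, x along its axis. Bottom row of the rack, in the notch at rack y = 84 mm; stays there.
- tray: Fixed shallow wooden carrying tray, 200 x 300 mm, rim 22 mm high; origin on the bench under its centre. Its floor, 8 mm up, has three bays along its y at 92 mm pitch, parted by strips 8 mm high; in each a loose blank lies along the tray's x, its axis 37 mm above the bench. Which blank is in which bay varies.
- ash_a: Pale ash turned round blank, a plain cylinder 58 mm in diameter and 160 mm long with red wax on its end faces, 0.23 to 0.37 kg; origin at its centre, x along its axis. Starts in the tray.
- ash_b: The other pale ash blank in the tray, the same as ash_a and interchangeable with it. A turned round blank, a plain cylinder 58 mm in diameter and 160 mm long with red wax on its end faces, 0.23 to 0.37 kg; origin at its centre, x along its axis.
- walnut: Dark brown walnut turned round blank, a plain cylinder 58 mm in diameter and 160 mm long with red wax on its end faces, 0.23 to 0.37 kg; origin at its centre, x along its axis. Starts in the tray.
- fan: Fixed grey bench drying fan, 210 mm (its x) x 250 mm (its y), flat lid 130 mm above the bench, louvred outlet at its -x face towards the rack, carry handle 25 mm proud of the lid at its +x edge. Origin on the bench under its centre.
- selector_grip (a point): On the vertical axis of the red selector knob on the fan's lid, 27 mm above the lid: the TCP height to pinch it. The knob (at x = -15, y = 25 mm of the fan) is a skirt 48 mm across, 7 mm high, with an upright bar grip 46 mm long, 14 mm thick, its top 31 mm above the lid. The point's x axis runs along the bar to the end with the white pointer line.
- selector (a joint): Angle of the knob in rad, growing clockwise seen from above. It clicks into four detents 40 degrees apart, marked in white on the lid: open ring (off) at 0, one dot at 0.698, two dots at 1.396, three dots at 2.094. It starts in the off or the one-dot detent. Let go within 10 degrees of a mark it settles there; turning takes up to 0.07 N m.
- glue_bottle: Bystander: yellow glue bottle, 60 mm across, 195 mm tall, upright; origin on the bench under its middle.
- wax_tin: Bystander: green wax tin with a brass lid, 79 mm across, 50 mm tall; origin on the bench under its middle.
- chisel: Bystander: chisel with a blue handle, 255 mm long, lying along its x; origin on the bench under its middle.
- block_plane: Bystander: iron and brass block plane, 160 x 52 mm, 65 mm tall; origin on the bench under its middle.
- try_square: Bystander: try square lying flat, dark wood stock 100 x 30 x 18 mm along its x, steel blade 150 mm long along its +y; origin on the bench under its middle.
- square_billet: Bystander: pale square billet, not yet turned, 180 x 55 x 55 mm, lying along its x; origin on the bench under its middle.
Mind the look-alikes: they are no part of the job. What is shaped like the ash_a but green is not meant.

How it is judged (in metres and radians):
On the way, in this order (a step that is already met when the one before it is completed fails the run):
1. one ash blank lies released in a gap of the bottom row ((((x of ash_a in the frame of rack between -0.025 and 0.025 m and y of ash_a in the frame of rack between -0.05 and -0.034 m and z of ash_a in the frame of rack between 0.086 and 0.098 m and angle between the x axis of ash_a and the x axis of rack, either way round below 0.12 rad and linear speed of ash_a below 0.03 m/s) and contact force between the fingers and ash_a below 0.05 N) or ((x of ash_a in the frame of rack between -0.025 and 0.025 m and y of ash_a in the frame of rack between 0.034 and 0.05 m and z of ash_a in the frame of rack between 0.086 and 0.098 m and angle between the x axis of ash_a and the x axis of rack, either way round below 0.12 rad and linear speed of ash_a below 0.03 m/s) and contact force between the fingers and ash_a below 0.05 N) or ((x of ash_b in the frame of rack between -0.025 and 0.025 m and y of ash_b in the frame of rack between -0.05 and -0.034 m and z of ash_b in the frame of rack between 0.086 and 0.098 m and angle between the x axis of ash_b and the x axis of rack, either way round below 0.12 rad and linear speed of ash_b below 0.03 m/s) and contact force between the fingers and ash_b below 0.05 N) or ((x of ash_b in the frame of rack between -0.025 and 0.025 m and y of ash_b in the frame of rack between 0.034 and 0.05 m and z of ash_b in the frame of rack between 0.086 and 0.098 m and angle between the x axis of ash_b and the x axis of rack, either way round below 0.12 rad and linear speed of ash_b below 0.03 m/s) and contact force between the fingers and ash_b below 0.05 N))), for 0.2 s.
2. both ash blanks lie released in the two gaps of the bottom row ((((x of ash_a in the frame of rack between -0.025 and 0.025 m and y of ash_a in the frame of rack between -0.05 and -0.034 m and z of ash_a in the frame of rack between 0.086 and 0.098 m and angle between the x axis of ash_a and the x axis of rack, either way round below 0.12 rad and linear speed of ash_a below 0.03 m/s) and (x of ash_b in the frame of rack between -0.025 and 0.025 m and y of ash_b in the frame of rack between 0.034 and 0.05 m and z of ash_b in the frame of rack between 0.086 and 0.098 m and angle between the x axis of ash_b and the x axis of rack, either way round below 0.12 rad and linear speed of ash_b below 0.03 m/s)) or ((x of ash_a in the frame of rack between -0.025 and 0.025 m and y of ash_a in the frame of rack between 0.034 and 0.05 m and z of ash_a in the frame of rack between 0.086 and 0.098 m and angle between the x axis of ash_a and the x axis of rack, either way round below 0.12 rad and linear speed of ash_a below 0.03 m/s) and (x of ash_b in the frame of rack between -0.025 and 0.025 m and y of ash_b in the frame of rack between -0.05 and -0.034 m and z of ash_b in the frame of rack between 0.086 and 0.098 m and angle between the x axis of ash_b and the x axis of rack, either way round below 0.12 rad and linear speed of ash_b below 0.03 m/s))) and contact force between the fingers and ash_a below 0.05 N and contact force between the fingers and ash_b below 0.05 N), for 0.2 s.
3. the walnut blank lies released on top, in the gap between the two ash blanks of the second layer (all of step 2 and x of walnut in the frame of rack between -0.025 and 0.025 m and y of walnut in the frame of rack between -0.008 and 0.008 m and z of walnut in the frame of rack between 0.126 and 0.138 m and angle between the x axis of walnut and the x axis of rack, either way round below 0.12 rad and linear speed of walnut below 0.03 m/s and contact force between the fingers and walnut below 0.05 N), for 0.2 s.
4. the selector is in the two-dot detent and the pyramid stands (all of step 3 and value of joint selector between 1.2763 and 1.5163 rad and velocity of joint selector between -0.1 and 0.1 rad/s), for 0.2 s.
At the end, for the whole second after the job is handed in: Three bottom blanks still in their notches, an ash blank saddled in each gap, the walnut one on top between them (rack y within 8, height within 6, x within 25 mm of the places given; axes within 0.12 rad), all still and released; selector within 0.12 rad of two dots (all of step 4 and x of base_left in the frame of rack between -0.025 and 0.025 m and y of base_left in the frame of rack between -0.092 and -0.076 m and z of base_left in the frame of rack between 0.046 and 0.058 m and angle between the x axis of each of base_left, base_mid, base_right and the x axis of rack, either way round below 0.12 rad and linear speed of each of base_left, base_mid, base_right below 0.03 m/s and x of base_mid in the frame of rack between -0.025 and 0.025 m and y of base_mid in the frame of rack between -0.008 and 0.008 m and z of base_mid in the frame of rack between 0.046 and 0.058 m and x of base_right in the frame of rack between -0.025 and 0.025 m and y of base_right in the frame of rack between 0.076 and 0.092 m and z of base_right in the frame of rack between 0.046 and 0.058 m); the robot touches nothing.
It fails at once if a blank from the tray falls or rolls free of the fingers faster than 0.6 m/s (a drop of about 18 mm) ((linear speed of ash_a above 0.6 m/s and contact force between the fingers and ash_a below 0.01 N) or (linear speed of ash_b above 0.6 m/s and contact force between the fingers and ash_b below 0.01 N) or (linear speed of walnut above 0.6 m/s and contact force between the fingers and walnut below 0.01 N)).
It fails at once if a bystander on the bench is moved by more than 30 mm (distance of any of glue_bottle, wax_tin, chisel, block_plane, try_square, square_billet from where it was at the start of the episode above 0.03 m).
It also fails if it takes over 72 s, if anything falls off the work surface, if the arm or the gripper's body presses on something with over 40 N, if the wrist force passes 120 N, or if a joint passes its speed limit or range.

## Working session

There is one attempt and no reset: what is moved stays moved. The work goes in short steps, Python scripts to look and compute and a shell command to move; the robot and the scene stay as the last step left them, time stands still between calls to the robot, and variables do not carry over. Pictures are saved under pics/ and viewed, at most 10 in all, crops included, and the job is handed in when it is done.

```bash
ls; mkdir -p pics; python3 - <<'E'
from bench import r
import cv2,numpy as np
for n in("scene","side"):
    s=r.snapshot(n); cv2.imwrite(f"pics/{n}0.png",s["pixels"][:,:,::-1]); np.savez(f"{n}0.npz",**{k:s[k] for k in("pixels","range_z","K","rvec","tvec")})
    R=cv2.Rodrigues(np.array(s["rvec"]))[0]; print(n,-R.T@np.array(s["tvec"]))
    for t in("rack","tray","ash_a","walnut","fan","selector_grip"):
        print(t,[(np.round(d["bbox"]).astype(int).tolist(),round(d["score"],2)) for d in r.look_for(s,t)])
print(r.sense())
E
```

```text
pics
scene [ 948.67903747 -743.13262949 1111.92566034]
rack [([288, 224, 408, 301], 0.63), ([222, 244, 256, 282], 0.35)]
tray [([102, 287, 304, 449], 0.65), ([292, 224, 409, 301], 0.25)]
ash_a [([363, 142, 400, 190], 0.81), ([290, 112, 341, 143], 0.77), ([337, 132, 378, 178], 0.58)]
walnut [([396, 151, 437, 202], 0.93), ([259, 196, 311, 248], 0.31), ([288, 212, 411, 300], 0.28)]
fan [([99, 289, 303, 451], 0.83), ([363, 141, 402, 190], 0.68)]
selector_grip [([229, 340, 254, 363], 0.87)]
side [-393.24258198 -929.36842998  850.81700669]
rack [([268, 271, 385, 314], 0.95), ([169, 223, 294, 282], 0.27), ([303, 324, 341, 361], 0.24)]
tray [([167, 220, 295, 281], 0.81), ([204, 218, 258, 252], 0.46)]
ash_a [([204, 221, 261, 256], 0.76), ([180, 230, 234, 265], 0.56)]
walnut [([229, 205, 285, 246], 0.6)]
fan [([384, 277, 546, 402], 0.63), ([243, 286, 303, 334], 0.33), ([358, 233, 429, 271], 0.18)]
selector_grip [([461, 291, 484, 314], 0.55), ([304, 322, 340, 361], 0.43)]
{'time': 0.7, 'joint_pos': array([ 6.67848439e+01,  7.47053374e+00,  8.52647296e+01,  1.15673191e-03,
        8.72621551e+01, -4.89318686e+00]), 'qd': array([ 0.02323478,  0.03521081,  0.04049751,  0.01055567,  0.0988604 ,
       -0.06999187]), 'joint_efforts': array([ 2.91251141e-03, -5.69164109e+01, -5.00734591e+01,  2.70347209e-04,
        1.38729043e-03,  2.78364161e-05]), 'tool_pos': array([188.59659834, 569.61351173, 250.02828512]), 'tcp_rot': array([ 1.79997329e+02, -9.31000946e-04,  1.61677976e+02]), 'ft_force': array([ 1.29540778, -0.0626316 ,  0.15972403]), 'wrist_torque': array([-0.04519633, -0.02892629, -0.01832082]), 'grip_force': 0.0, 'finger_gap': 85.7025631559302}
```

View pics/scene0.png

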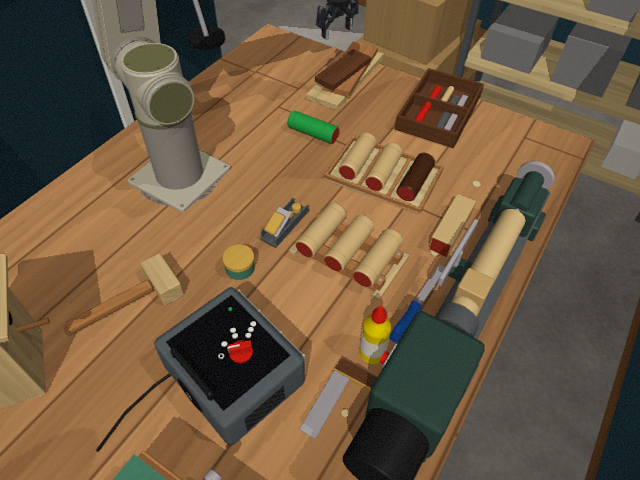

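View pics/side0.png

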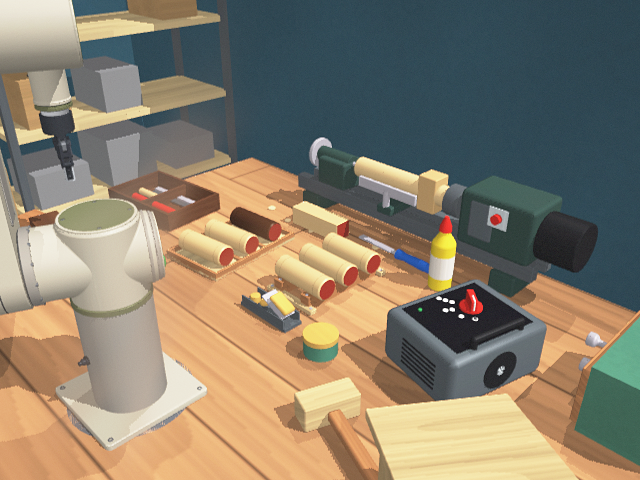

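The scene shows:
- **Tray:** ash at (358,157) and (384,167), walnut at (416,177).
- **Rack:** bottom row at (320,230), (349,242) and (377,257).
- **Fan:** knob at (240,350).
- **Could be mistaken for the blanks:** green cylinder (313,127), square billet (453,224), the rack's own row and the piece on the lathe. I choose the three in the tray.

Next I fit cylinders to the depth data.

```bash
cat > h.py <<'E'
import numpy as np,cv2
from scipy.optimize import least_squares
def cloud(s):
    z=np.asarray(s["range_z"],float); v,u=np.mgrid[:480,:640]; K=np.array(s["K"])
    P=np.stack([(u-K[0,2])/K[0,0]*z,(v-K[1,2])/K[1,1]*z,z],-1)
    R=cv2.Rodrigues(np.array(s["rvec"]))[0]; W=(P-np.array(s["tvec"]).ravel())@R
    W[z==0]=np.nan; return W
def project(s,p):
    return cv2.projectPoints(np.float64(p).reshape(-1,3),np.array(s["rvec"]),np.array(s["tvec"]),np.array(s["K"]),None)[0][:,0]
def fitcyl(W,c,zc,yaw,r=29.):
    "W Nx3; fit axis x,y,yaw,z; centre along the axis from extent"
    W=W[~np.isnan(W).any(1)]; p=np.array([c[0],c[1],yaw,zc],float)
    for it in range(4):
        d=W-[p[0],p[1],p[3]]; a=np.array([np.cos(p[2]),np.sin(p[2])]); n=np.array([-a[1],a[0]])
        t=d[:,:2]@a; rr=np.hypot(d[:,:2]@n,d[:,2]); k=(abs(t)<72)&(abs(rr-r)<(12 if it<2 else 6))&(d[:,2]>-5)
        Q=W[k]
        def f(q):
            n=np.array([-np.sin(q[2]),np.cos(q[2])]); return np.r_[np.hypot((Q[:,:2]-q[:2])@n,Q[:,2]-q[3])-r,(q[:2]-p[:2])@[np.cos(q[2]),np.sin(q[2])]]
        o=least_squares(f,p,loss="soft_l1"); p=o.x
        d=W-[p[0],p[1],p[3]]; a=np.array([np.cos(p[2]),np.sin(p[2])]); n=np.array([-a[1],a[0]])
        rr=np.hypot(d[:,:2]@n,d[:,2]); t=(d[:,:2]@a)[(abs(rr-r)<5)&(d[:,2]>10)&(abs(d[:,:2]@a)<110)]
        lo,hi=np.percentile(t,[.5,99.5]); p[:2]+=a*(lo+hi)/2
    return p,hi-lo,k.sum(),np.std(rr[k]-r)
E
python3 - <<'E'
from h import *
for n in("scene","side"):
    s=dict(np.load(n+"0.npz")); W=cloud(s)
    px=dict(scene=dict(t1=(358,157),t2=(384,167),tw=(416,177),b1=(320,230),b2=(349,242),b3=(377,257),knob=(240,350)),
            side=dict(t1=(207,245),t2=(230,237),tw=(255,222),b1=(305,277),b2=(328,264),b3=(351,252),knob=(472,302)))[n]
    for k,(u,v) in px.items(): print(n,k,W[v-2:v+3,u-2:u+3].reshape(-1,3).mean(0).round(),end=' ')
    print()
    c={k:np.nanmean(W[v-2:v+3,u-2:u+3].reshape(-1,3),0) for k,(u,v) in px.items()}
    for g in("t","b"):
        ks=[k for k in px if k[0]==g]; dv=c[ks[2]]-c[ks[0]]; y=np.arctan2(dv[1],dv[0])+np.pi/2
        for k in ks:
            p,L,N,e=fitcyl(W.reshape(-1,3),c[k],37 if g=="t" else 52,y); print(n,k,p[[0,1,3]].round(1),"yaw",np.degrees(p[2]).round(1),"L",L.round(),N,e.round(2))
    # fan lid
    m=(abs(W[...,2]-130)<4)&(np.hypot(W[...,0]-c["knob"][0],W[...,1]-c["knob"][1])<230)
    r_=cv2.minAreaRect(W[m][:,:2].astype(np.float32)); print("lid",r_,np.median(W[m][:,2]))
    m=(W[...,2]>140)&(np.hypot(W[...,0]-c["knob"][0],W[...,1]-c["knob"][1])<40); print("knob",W[m].mean(0),cv2.minAreaRect(W[m][:,:2].astype(np.float32)))
E
python3 -c "
import cv2
a=cv2.imread('pics/scene0.png')[320:380,195:275];b=cv2.imread('pics/scene0.png')[130:290,285:445]
cv2.imwrite('pics/c1.png',cv2.hconcat([cv2.resize(a,(533,400),interpolation=2),cv2.resize(b,(267,400))[:,:267]]))"
```

```text
scene t1 [435. 299.  61.] scene t2 [519. 301.  63.] scene tw [nan nan nan] scene b1 [nan nan nan] scene b2 [580.  -1.  79.] scene b3 [661.  -5.  80.] scene knob [ 564. -408.  151.] 
scene t1 [418.5 327.1  36.3] yaw 96.8 L 160.0 666 1.91
scene t2 [505.7 329.5  36.3] yaw 97.0 L 162.0 682 2.01
scene tw [603.7 342.9  36.5] yaw 94.1 L 161.0 718 1.86
scene b1 [487.1  14.6  51.3] yaw 89.6 L 159.0 1011 1.83
scene b2 [571.1  17.1  51.5] yaw 89.5 L 159.0 1045 1.84
scene b3 [655.   15.7  51.7] yaw 89.6 L 158.0 1103 1.67
lid ((551.7564697265625, -450.21942138671875), (267.5538024902344, 299.0307922363281), 75.85791778564453) 130.33766691240413
knob [ 561.75010541 -404.41145887  155.82607138] ((563.5193481445312, -403.88043212890625), (44.0177001953125, 40.36727523803711), 75.85707092285156)
side t1 [403. 300.  61.] side t2 [482. 306.  53.] side tw [583. 322.  57.] side b1 [465. -10.  72.] side b2 [548.  -5.  71.] side b3 [nan nan nan] side knob [ 541. -414.  158.] 
side t1 [415.8 325.7  37.3] yaw 97.1 L 160.0 754 2.12
side t2 [503.2 328.5  37.1] yaw 97.1 L 162.0 680 2.3
side tw [600.8 343.3  37. ] yaw 94.1 L 161.0 634 2.55
side b1 [485.1  13.8  52.1] yaw 89.6 L 161.0 966 2.12
side b2 [569.   16.2  51.9] yaw 89.4 L 161.0 906 2.22
side b3 [652.7  15.1  52. ] yaw 89.4 L 162.0 848 2.29
lid ((544.5433349609375, -450.9683532714844), (271.2138671875, 296.1448669433594), 76.28944396972656) 130.82156379599977
knob [ 549.95521741 -407.66132376  154.6235526 ] ((556.5587768554688, -408.58087158203125), (47.59404754638672, 28.789859771728516), 36.04401779174805)
```

View pics/c1.png

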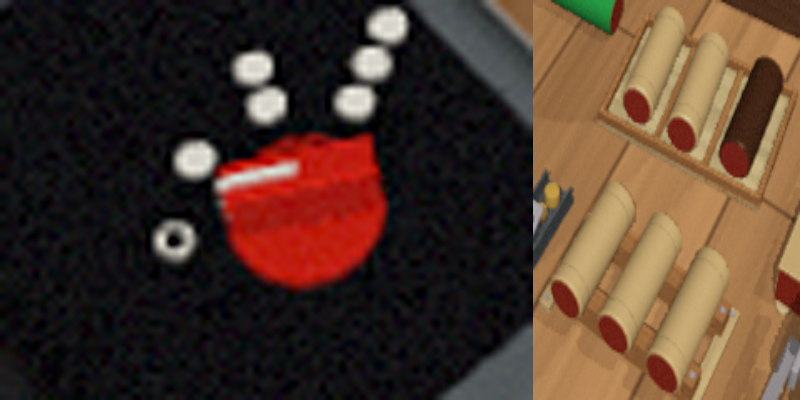

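The pointer is at the one-dot mark, so the knob needs +40° clockwise. The cylinder fits agree to 2 mm in length, height and pitch. Next I compute the first move and check where the fingertips really are.

```bash
cat > go.py <<'E'
import sys,json; from bench import r; import numpy as np
from scipy.spatial.transform import Rotation as Ro
def rel(x,y,z,yaw,s=None):
    s=s or r.sense(); R0=Ro.from_euler("xyz",s["tcp_rot"],degrees=True); R1=Ro.from_euler("xyz",[180,0,yaw],degrees=True)
    d=R0.inv().apply(np.array([x,y,z])-s["tool_pos"])/1000
    return np.r_[d,(R0.inv()*R1).as_rotvec()].round(4).tolist()
if __name__=="__main__":
    print(rel(*map(float,sys.argv[1:5])), r.sense()["joint_pos"].round(1).tolist())
E
python3 go.py 417 326.4 150 97
python3 - <<'E'
from h import *
for n in("scene","side"):
    W=cloud(dict(np.load(n+"0.npz"))).reshape(-1,3)
    m=(np.hypot(W[:,0]-188.6,W[:,1]-569.6)<60)&(W[:,2]>215)&(W[:,2]<300); print(n,m.sum(),np.sort(W[m][:,2])[:10].round(1))
    # tall things
    m=(W[:,2]>165)&(W[:,2]<200)&(W[:,0]>450)&(abs(W[:,1])<450); print("tall",W[m].min(0),W[m].max(0),np.median(W[m],0))
E
```

```text
[-0.2933, -0.1591, 0.1, 0.0, -0.0, 1.1288] [66.8, 7.5, 85.3, 0.0, 87.3, -4.9]
scene 232 [240.7 242.6 243.  243.2 244.4 244.6 245.2 245.3 246.1 246.1]
tall [ 746.42327357 -449.96906289  165.04938578] [972.37701211 384.49145503 199.99791397] [898.93538286 104.13070854 189.36467013]
side 153 [243.9 244.1 244.6 245.1 245.7 246.  246.2 246.6 246.7 246.8]
tall [ 740.60834958 -449.92068934  165.00069747] [1473.04490833  449.49518839  199.98917461] [876.24509075 -40.05659838 182.23678377]
```

```bash
python3 -m jog '[-0.2933,-0.1591,0.1,0,0,1.1288,-0.2933,-0.1591,0.1,0,0,1.1288,-0.2933,-0.1591,0.1,0,0,1.1288,-0.2933,-0.1591,0.1,0,0,1.1288,-0.2933,-0.1591,0.1,0,0,1.1288,-0.2933,-0.1591,0.1,0,0,1.1288,-0.2933,-0.1591,0.1,0,0,1.1288,-0.2933,-0.1591,0.1,0,0,1.1288]' 0.7 50
python3 - <<'E'
from h import *; from bench import r
from go import rel
s=r.snapshot("wrist"); W=cloud(s).reshape(-1,3); cv2.imwrite("pics/w1.png",s["pixels"][:,:,::-1])
for k,c in dict(t1=(417,326.4,97),t2=(504.5,329,97),tw=(602,343,94)).items():
    try:
        p,L,N,e=fitcyl(W,c,37,np.radians(c[2])); print(k,p[[0,1,3]].round(1),np.degrees(p[2]).round(1),L.round(),N,e.round(2))
    except Exception as x: print(k,x)
t=r.sense(); print(t["tool_pos"],t["tcp_rot"],t["finger_gap"],t["joint_pos"].round(1)); print(rel(417,326.4,44,97))
E
```

```text
time: 1.7
tool_pos: [416.9, 326.8, 150.3]
tcp_rot: [180.0, -0.0, 97.1]
ft_force: [0.5, 0.1, -0.4]
finger_gap: 72.6
grip_force: 0.0
t1 [417.4 332.   37.6] 96.9 157.0 22748 0.52
t2 [504.5 336.3  37.6] 97.1 152.0 19781 0.55
tw [603.  346.9  37.6] 94.2 156.0 18425 0.7
[416.69752692 327.2040442  150.49160939] [ 1.79974803e+02 -3.90026945e-02  9.71483626e+01] 72.90890235141472 [ 32.6   0.6 103.1   0.   76.3  25.4]
[-0.0009, 0.0002, 0.1065, 0.0004, -0.0007, 0.0026]
```

The wrist fit gives t1's axis at x 417.4 and yaw 96.9, matching the overview, so I go down and grip.

```bash
python3 -m jog '[0,0,0.05,0,0,0,0,0,0.085,0,0,0,0,0,0.1065,0,0,0,0,0,0.1065,0,0,0]' && python3 -m jog '[0,0,0,0,0,0,0,0,0,0,0,0,0,0,0,0,0,0,0,0,0,0,0,0,0,0,0,0,0,0]' -1 50 && python3 -m jog '[0,0,-0.01,0,0,0,0,0,-0.03,0,0,0,0,0,-0.06,0,0,0,0,0,-0.1,0,0,0,0,0,-0.14,0,0,0,0,0,-0.16,0,0,0,0,0,-0.16,0,0,0]'; python3 go.py 528 15.5 204 90; python3 - <<'E'
from h import *; from bench import r
t=r.sense(); p=t["tool_pos"]
for n in("scene","side"):
    s=r.snapshot(n); W=cloud(s).reshape(-1,3); 
    m=(np.hypot(W[:,0]-p[0],W[:,1]-p[1])<110)&(W[:,2]>130)
    try:
        q,L,N,e=fitcyl(W[m],p,p[2]-7,np.radians(97)); print(n,q[[0,1,3]]-p,np.degrees(q[2]),L,N)
    except Exception as x: print(x)
    a=np.radians(97); d=W-p; ax=abs(d[:,:2]@[np.cos(a),np.sin(a)]); la=abs(d[:,:2]@[-np.sin(a),np.cos(a)])
    m=(ax<11)&(la>31)&(la<46)&(abs(d[:,2])<30); print("tip dz",np.sort(d[m][:,2])[:8].round(1))
E
```

```text
time: 2.25
tool_pos: [415.0, 326.6, 42.0]
tcp_rot: [-179.8, 0.1, 97.2]
ft_force: [-0.2, -0.3, 0.7]
finger_gap: 72.4
grip_force: 0.0
time: 2.88
tool_pos: [417.9, 327.4, 45.2]
tcp_rot: [179.9, -0.1, 97.0]
ft_force: [-2.3, 1.9, 6.5]
finger_gap: 56.1
grip_force: 54.2
time: 3.75
tool_pos: [418.1, 326.9, 205.9]
tcp_rot: [179.8, -0.1, 97.0]
ft_force: [-0.1, 0.0, -2.7]
finger_gap: 55.9
grip_force: 53.8
[-0.3224, 0.0712, 0.0017, 0.0038, -0.0019, 0.1221] [32.5, -2.1, 99.8, -0.0, 82.1, 25.5]
scene [ 0.85717958 -1.40725644 -8.88682947] 96.48019674883075 159.49444182238108 540
tip dz [-13.8 -12.5 -10.7  -9.   -8.8  -8.4  -7.9  -7.2]
side [ -2.58935932  -1.01945469 -10.07183675] 96.91656228501523 161.4893942033623 549
tip dz [-16.9 -15.1 -14.8 -14.8 -14.3 -14.1 -14.  -13.1]
```

```bash
python3 -m jog '[-0.016,0.004,0,0,0,0.006,-0.064,0.014,0,0,0,0.025,-0.123,0.027,0,0,0,0.047,-0.181,0.04,0,0,0,0.07,-0.24,0.053,0,0,0,0.091,-0.29,0.064,0.001,0,0,0.11,-0.317,0.0705,0.002,0.002,-0.001,0.1221,-0.3224,0.0712,0.0017,0.0038,-0.0019,0.1221]' && python3 -m jog '[0,0,0,0,0,0,0,0,0,0,0,0,0,0,0,0,0,0]'; python3 go.py 528 15.5 106 89.8; python3 - <<'E'
from h import *; from bench import r
t=r.sense(); p=t["tool_pos"]; print(p,t["tcp_rot"],t["ft_force"])
for n in("scene","side"):
    s=r.snapshot(n); W=cloud(s).reshape(-1,3); 
    m=(np.hypot(W[:,0]-p[0],W[:,1]-p[1])<110)&(W[:,2]>130)
    q,L,N,e=fitcyl(W[m],p,p[2]-8,np.radians(90)); print(n,q[[0,1,3]],np.degrees(q[2]),L,N)
    for c in(486,570,654):
        q,L,N,e=fitcyl(W[W[:,2]<90],(c,15.5,52),52,np.radians(90));print(q.round(2),L,N)
E
```

```text
time: 4.85
tool_pos: [526.3, 12.5, 200.2]
tcp_rot: [-179.6, 0.1, 89.8]
ft_force: [-0.5, 0.5, -2.8]
finger_gap: 56.2
grip_force: 53.8
time: 5.22
tool_pos: [526.7, 16.0, 201.8]
tcp_rot: [-179.8, 0.1, 90.1]
ft_force: [0.2, 0.3, -1.7]
finger_gap: 56.2
grip_force: 53.8
[-0.0003, 0.0016, 0.0958, -0.0037, 0.002, 0.0051] [-3.8, -2.1, 100.2, -0.1, 82.1, -3.8]
[526.7449034   15.98315039 201.7732903 ] [-1.79786018e+02  1.14631841e-01  9.00939605e+01] [ 0.19200543  0.33682925 -1.69276858]
scene [526.68714363  16.05086695 193.01789466] 90.17987002024775 157.34906537183437 734
[486.99  13.1    1.57  51.57] 156.7381693446178 648
[571.06  16.71   1.57  51.51] 158.622683941498 1054
[655.12  16.17   1.56  51.53] 159.9848479582823 1101
side [524.87976402  14.86725406 193.85062314] 90.22817061068002 158.3568406017308 698
[485.02  14.14   1.56  52.08] 159.81285347177953 971
[568.88  15.81   1.57  52.09] 159.5659531268499 894
[653.2   12.94   1.56  51.96] 156.366312285283 759
```

```bash
python3 -m jog '[0,0.001,0.02,0,0,0,0,0.0022,0.05,-0.002,0.001,0,0,0.0022,0.075,-0.0037,0.002,0.003,0,0.0022,0.09,-0.0037,0.002,0.003,0,0.0022,0.096,-0.0037,0.002,0.003,0,0.0022,0.096,-0.0037,0.002,0.003,0,0.0022,0.096,-0.0037,0.002,0.003]' && python3 -m jog '[0,0,0.001,0,0,0,0,0,0.002,0,0,0,0,0,0.003,0,0,0,0,0,0.004,0,0,0,0,0,0.004,0,0,0]'; python3 - <<'E'
from h import *; from bench import r
t=r.sense(); p=t["tool_pos"]; print(p,t["tcp_rot"],t["ft_force"])
for n in("scene","side"):
    s=r.snapshot(n); W=cloud(s).reshape(-1,3); 
    q,L,N,e=fitcyl(W[W[:,2]>82],p-[0,0,8],p[2]-8,np.radians(90)); print(n,q[[0,1,3]],np.degrees(q[2]),L,N)
E
```

```text
time: 6.2
tool_pos: [529.7, 14.8, 107.0]
tcp_rot: [179.9, 0.0, 89.8]
ft_force: [-0.6, 0.2, -2.9]
finger_gap: 56.3
grip_force: 53.9
time: 6.82
tool_pos: [528.7, 14.8, 101.6]
tcp_rot: [-180.0, 0.0, 89.8]
ft_force: [0.1, 0.8, -2.9]
finger_gap: 56.5
grip_force: 53.9
[528.6883885   14.83307326 101.60268885] [-1.79981183e+02  7.91048666e-03  8.98349091e+01] [ 0.08002235  0.77416033 -2.87070879]
scene [528.88991947  16.20820741  92.86804258] 89.72602241272442 160.68810967836845 657
side [526.92621847  13.53137755  93.65628584] 89.51654367697327 158.4606304821961 665
```

```bash
python3 -m jog '[0,0,0.0005,0,0,0,0,0,0.001,0,0,0,0,0,0.001,0,0,0,0,0,0.001,0,0,0]'; python3 -m jog '[0,0,0.0005,0,0,0,0,0,0.001,0,0,0,0,0,0.001,0,0,0,0,0,0.001,0,0,0]'
```

```text
time: 7.42
tool_pos: [528.8, 14.8, 100.8]
tcp_rot: [-180.0, 0.0, 89.8]
ft_force: [-0.4, 0.3, -2.7]
finger_gap: 55.7
grip_force: 53.9
time: 7.92
tool_pos: [528.9, 14.8, 100.2]
tcp_rot: [180.0, 0.0, 89.8]
ft_force: [-3.8, 0.9, 5.6]
finger_gap: 56.2
grip_force: 54.6
```

Contact made: about +8 N with the axis at 92 mm. I release and go up.

```bash
python3 -m jog '[0,0,0,0,0,0,0,0,0,0,0,0,0,0,0,0,0,0,0,0,0,0,0,0]' 0.6 && python3 -m jog '[0,0,-0.02,0,0,0,0,0,-0.05,0,0,0,0,0,-0.08,0,0,0,0,0,-0.08,0,0,0]'; python3 go.py 504.5 329 150 97; python3 - <<'E'
from h import *; from bench import r
for n in("scene","side"):
    s=r.snapshot(n); W=cloud(s).reshape(-1,3); 
    q,L,N,e=fitcyl(W[W[:,2]>82],(528,15,92),92,np.radians(90)); print(n,q[[0,1,3]],np.degrees(q[2]),L,N)
    for c in(486,570,654):
        q,L,N,e=fitcyl(W[W[:,2]<90],(c,15.5,52),52,np.radians(90));print(q.round(2),L,N)
E
```

```text
time: 8.43
tool_pos: [528.9, 14.8, 99.7]
tcp_rot: [180.0, 0.0, 89.8]
ft_force: [0.7, 0.0, 0.4]
finger_gap: 68.4
grip_force: 0.0
time: 8.93
tool_pos: [530.8, 14.7, 183.0]
tcp_rot: [179.7, 0.0, 89.8]
ft_force: [1.0, -0.2, 1.0]
finger_gap: 68.1
grip_force: 0.0
[0.3142, -0.0274, 0.0326, 0.0057, 0.0009, -0.125] [-3.9, -1.1, 101.3, -0.0, 79.5, -3.8]
scene [529.06994497  14.27499028  91.34004495] 89.6258947596473 156.96700099110254 991
[487.63  13.32   1.56  51.73] 159.56974959997905 398
[571.16  16.92   1.56  51.65] 158.57022962020818 973
[655.1   16.53   1.56  51.71] 159.53991828911026 1105
side [526.94079994  15.04204091  92.0970392 ] 89.87489920256519 160.3511099246902 953
[485.32  12.93   1.57  52.52] 160.09352820893338 1056
[569.28 -53.52   1.52  50.28] 27.309410201975624 105
[652.96  14.37   1.56  51.97] 162.5009848046205 823
```

First ash is seated. Now t2.

```bash
python3 -m jog '[0.05,-0.004,0,0,0,-0.02,0.11,-0.01,0,0,0,-0.045,0.17,-0.015,0.005,0,0,-0.07,0.23,-0.02,0.015,0,0,-0.095,0.285,-0.025,0.025,0.003,0,-0.12,0.3142,-0.0274,0.0326,0.0057,0.0009,-0.125,0.3142,-0.0274,0.0326,0.0057,0.0009,-0.125]' 0.7 && python3 -m jog '[0,0,0,0,0,0,0,0,0,0,0,0]'; python3 - <<'E'
from h import *; from bench import r
from go import rel
s=r.snapshot("wrist"); W=cloud(s).reshape(-1,3)
p,L,N,e=fitcyl(W,(504.5,329),37,np.radians(97)); print(p[[0,1,3]].round(1),np.degrees(p[2]).round(1),L.round(),N,e.round(2))
t=r.sense(); print(t["tool_pos"],t["tcp_rot"],t["finger_gap"]); print(rel(504.5,329,44,97))
E
```

```text
time: 9.9
tool_pos: [500.2, 330.4, 144.2]
tcp_rot: [-179.4, 0.0, 97.2]
ft_force: [0.2, -0.5, -0.3]
finger_gap: 72.6
grip_force: 0.0
time: 10.15
tool_pos: [502.6, 327.9, 147.0]
tcp_rot: [-179.7, -0.0, 96.9]
ft_force: [0.7, -0.1, 0.4]
finger_gap: 72.8
grip_force: 0.0
[504.7 333.9  37.6] 97.2 157.0 23378 0.52
[502.75075249 328.01605836 147.28900213] [-1.79689693e+02 -5.80193147e-02  9.69071502e+01] 72.56197583596605
[0.0007, 0.0024, 0.1033, -0.0054, -0.001, -0.0016]
```

```bash
python3 -m jog '[0,0.001,0.04,0,0,0,0,0.001,0.085,-0.002,0,0,0,0.001,0.102,-0.002,0,0,0,0.001,0.102,-0.002,0,0,0,0.001,0.102,-0.002,0,0]' && python3 -m jog '[0,0,0,0,0,0,0,0,0,0,0,0,0,0,0,0,0,0,0,0,0,0,0,0,0,0,0,0,0,0]' -1 50 && python3 -m jog '[0,0,-0.01,0,0,0,0,0,-0.03,0,0,0,0,0,-0.06,0,0,0,0,0,-0.1,0,0,0,0,0,-0.14,0,0,0,0,0,-0.16,0,0,0,0,0,-0.16,0,0,0]'; python3 go.py 613 15.5 204 90
```

```text
time: 10.82
tool_pos: [504.3, 329.8, 47.4]
tcp_rot: [-180.0, -0.1, 97.0]
ft_force: [-0.1, 0.8, 0.5]
finger_gap: 72.6
grip_force: 0.0
time: 11.45
tool_pos: [504.4, 330.1, 47.8]
tcp_rot: [180.0, -0.1, 97.0]
ft_force: [-0.6, -1.6, 5.7]
finger_gap: 55.9
grip_force: 53.2
time: 12.32
tool_pos: [504.3, 329.7, 207.5]
tcp_rot: [180.0, -0.1, 97.0]
ft_force: [0.7, -0.5, -2.6]
finger_gap: 56.3
grip_force: 54.0
[-0.3251, 0.0696, 0.0026, -0.0, -0.0026, 0.1221] [28.2, 9.1, 88.0, 0.1, 82.9, 21.2]
```

```bash
python3 -m jog '[-0.016,0.004,0,0,0,0.006,-0.064,0.014,0,0,0,0.025,-0.123,0.027,0,0,0,0.047,-0.181,0.04,0,0,0,0.07,-0.24,0.053,0,0,0,0.091,-0.29,0.064,0.001,0,0,0.11,-0.317,0.069,0.002,0,-0.001,0.1221,-0.3251,0.0696,0.0026,0,-0.0026,0.1221]' && python3 -m jog '[0,0,0,0,0,0,0,0,0,0,0,0,0,0,0,0,0,0,0,0,0,0,0,0]'; python3 - <<'E'
from h import *; from bench import r
from go import rel
t=r.sense(); p=t["tool_pos"]; print(p,t["tcp_rot"],t["ft_force"]); print(rel(613,15.5,106,89.8))
for n in("scene","side"):
    s=r.snapshot(n); W=cloud(s).reshape(-1,3); 
    m=(np.hypot(W[:,0]-p[0],W[:,1]-p[1])<110)&(W[:,2]>140)
    q,L,N,e=fitcyl(W[m],p,p[2]-10,np.radians(90)); print(n,q[[0,1,3]],np.degrees(q[2]),L,N)
    for c,z in((528,92),(570,52),(654,52)):
        try:q,L,N,e=fitcyl(W[(W[:,2]<z+38)&(W[:,2]>z+10)],(c,15.5,z),z,np.radians(90));print(q.round(2),L,N)
        except Exception: print("-")
E
```

```text
time: 13.32
tool_pos: [611.0, 12.1, 199.2]
tcp_rot: [-179.6, 0.1, 89.8]
ft_force: [-0.4, 0.2, -3.3]
finger_gap: 56.0
grip_force: 53.9
time: 13.82
tool_pos: [612.0, 15.8, 202.1]
tcp_rot: [-179.8, 0.1, 90.1]
ft_force: [0.2, 0.3, -2.7]
finger_gap: 56.3
grip_force: 53.9
[611.9567574  15.7755848 202.0664948] [-1.79807236e+02  1.06838022e-01  9.00678161e+01] [ 0.19460516  0.31032932 -2.72860101]
[-0.0001, 0.0014, 0.0961, -0.0034, 0.0019, 0.0047]
scene [612.02376016   4.65196844 190.887104  ] 89.96254615420838 135.80991535952052 914
[529.21  14.46   1.57  91.36] 156.37510649718075 800
[571.04 -24.7    1.56  51.42] 78.1688947364367 456
[655.19  15.36   1.56  51.58] 158.0590171608714 998
side [610.03620148  14.17107391 191.51623004] 90.58487385151535 159.62278059727885 689
[526.61  13.65   1.56  92.01] 162.00880525388624 725
[597.93  14.42   1.17  49.88] 189.29324059241193 129
[652.1   14.75   1.57  51.94] 159.4019384415084 642
```

```bash
python3 -m jog '[0,0.001,0.02,0,0,0,0,0.0011,0.05,-0.002,0.001,0,0,0.0011,0.075,-0.0034,0.002,0.003,0,0.0011,0.09,-0.0034,0.002,0.003,0,0.0011,0.0965,-0.0034,0.002,0.003,0,0.0011,0.0965,-0.0034,0.002,0.003,0,0.0011,0.0965,-0.0034,0.002,0.003]' && python3 -m jog '[0,0,0.001,0,0,0,0,0,0.002,0,0,0,0,0,0.002,0,0,0,0,0,0.002,0,0,0]' && python3 -m jog '[0,0,0.0005,0,0,0,0,0,0.0007,0,0,0,0,0,0.0007,0,0,0]'
```

```text
time: 14.8
tool_pos: [613.6, 14.7, 106.6]
tcp_rot: [179.9, 0.0, 89.8]
ft_force: [0.3, 0.0, -2.0]
finger_gap: 56.2
grip_force: 53.9
time: 15.3
tool_pos: [612.8, 14.8, 103.5]
tcp_rot: [-180.0, -0.0, 89.8]
ft_force: [-0.0, 0.4, -2.7]
finger_gap: 56.3
grip_force: 53.9
time: 15.68
tool_pos: [613.0, 14.8, 103.1]
tcp_rot: [180.0, -0.0, 89.8]
ft_force: [-1.1, -0.6, 1.4]
finger_gap: 56.1
grip_force: 54.3
```

```bash
python3 -m jog '[0,0,0.0005,0,0,0,0,0,0.0005,0,0,0,0,0,0.0005,0,0,0]'
```

```text
time: 16.05
tool_pos: [613.0, 14.8, 103.0]
tcp_rot: [180.0, -0.0, 89.8]
ft_force: [-3.0, 1.1, 5.0]
finger_gap: 56.2
grip_force: 54.9
```

```bash
python3 -m jog '[0,0,0,0,0,0,0,0,0,0,0,0,0,0,0,0,0,0,0,0,0,0,0,0]' 0.6 && python3 -m jog '[0,0,-0.02,0,0,0,0,0,-0.05,0,0,0,0,0,-0.08,0,0,0,0,0,-0.08,0,0,0]'; python3 go.py 602.7 343 150 94.1; python3 - <<'E'
from h import *; from bench import r
for n in("scene","side"):
    s=r.snapshot(n); W=cloud(s).reshape(-1,3); 
    for c in(528,612):
        q,L,N,e=fitcyl(W[W[:,2]>82],(c,15,92),92,np.radians(90)); print(n,q[[0,1,3]],np.degrees(q[2]),L,N)
E
```

```text
time: 16.55
tool_pos: [612.8, 14.7, 102.1]
tcp_rot: [-180.0, -0.0, 89.8]
ft_force: [0.5, 0.6, 0.1]
finger_gap: 68.3
grip_force: 0.0
time: 17.05
tool_pos: [615.3, 14.7, 187.5]
tcp_rot: [179.6, 0.0, 89.8]
ft_force: [0.2, 0.2, 0.8]
finger_gap: 68.4
grip_force: 0.0
[0.3283, -0.0139, 0.0373, 0.0076, 0.0006, -0.0745] [-3.4, 11.5, 87.4, 0.0, 80.7, -3.2]
scene [528.98465536  14.77761659  91.41464597] 89.53202626120523 156.15157061564554 992
scene [613.11136982  13.71564431  91.53813903] 89.52837382865732 156.07941766633235 1052
side [526.89274959  14.37119493  92.02446783] 89.86213900831477 160.837196649726 963
side [610.85573948  13.47091027  91.89778243] 89.63342979031896 160.01407475447664 883
```

Both ash blanks are seated. Now the walnut.

```bash
python3 -m jog '[0.05,-0.002,0,0,0,-0.01,0.11,-0.004,0,0,0,-0.025,0.17,-0.007,0.005,0,0,-0.04,0.23,-0.01,0.015,0,0,-0.055,0.29,-0.013,0.025,0.003,0,-0.07,0.3283,-0.0139,0.036,0.0076,0.0006,-0.0745,0.3283,-0.0139,0.036,0.0076,0.0006,-0.0745]' 0.7 && python3 -m jog '[0,0,0,0,0,0,0,0,0,0,0,0,0,0,0,0,0,0]'; python3 - <<'E'
from h import *; from bench import r
from go import rel
s=r.snapshot("wrist"); W=cloud(s).reshape(-1,3)
p,L,N,e=fitcyl(W,(602.7,343),37,np.radians(94)); print(p[[0,1,3]].round(1),np.degrees(p[2]).round(1),L.round(),N,e.round(2))
t=r.sense(); print(t["tool_pos"],t["tcp_rot"],t["finger_gap"]); print(rel(p[0],343,45.5,94.1))
E
```

```text
time: 18.02
tool_pos: [597.4, 345.6, 143.0]
tcp_rot: [-179.3, 0.0, 94.3]
ft_force: [-0.3, -0.2, -0.5]
finger_gap: 73.0
grip_force: 0.0
time: 18.4
tool_pos: [600.4, 342.0, 146.8]
tcp_rot: [-179.6, -0.1, 94.0]
ft_force: [0.2, -0.2, -0.3]
finger_gap: 72.7
grip_force: 0.0
[602.9 347.8  37.6] 94.2 157.0 23486 0.52
[600.3580827  342.20309689 146.77573736] [-1.79593052e+02 -6.42195864e-02  9.40193736e+01] 72.63144355211791
[0.0005, 0.0033, 0.1013, -0.0071, -0.0011, -0.0014]
```

```bash
python3 -m jog '[0,0.0018,0.04,0,0,0,0,0.0018,0.085,-0.003,0,0,0,0.0018,0.103,-0.003,0,0,0,0.0018,0.103,-0.003,0,0,0,0.0018,0.103,-0.003,0,0]' && python3 -m jog '[0,0,0,0,0,0,0,0,0,0,0,0,0,0,0,0,0,0,0,0,0,0,0,0,0,0,0,0,0,0]' -1 50 && python3 -m jog '[0,0,-0.01,0,0,0,0,0,-0.03,0,0,0,0,0,-0.06,0,0,0,0,0,-0.1,0,0,0,0,0,-0.14,0,0,0,0,0,-0.18,0,0,0,0,0,-0.2,0,0,0,0,0,-0.2,0,0,0]'; python3 go.py 571 15.5 244 89.8
```

```text
time: 19.08
tool_pos: [602.4, 343.9, 45.7]
tcp_rot: [-179.9, -0.1, 94.1]
ft_force: [-0.7, 0.8, 0.5]
finger_gap: 72.7
grip_force: 0.0
time: 19.7
tool_pos: [602.6, 344.1, 46.4]
tcp_rot: [-180.0, -0.1, 94.1]
ft_force: [-0.1, -0.6, 7.6]
finger_gap: 55.9
grip_force: 54.0
time: 20.7
tool_pos: [602.7, 343.6, 245.8]
tcp_rot: [-179.9, -0.1, 94.1]
ft_force: [-0.2, 0.8, -3.2]
finger_gap: 56.5
grip_force: 53.8
[-0.325, -0.0551, 0.0011, -0.001, -0.0024, 0.075] [25.4, 22.2, 68.5, 0.1, 89.3, 21.3]
```

```bash
python3 -m jog '[-0.016,-0.003,0,0,0,0.004,-0.064,-0.011,0,0,0,0.015,-0.123,-0.02,0,0,0,0.028,-0.181,-0.031,0,0,0,0.042,-0.24,-0.041,0,0,0,0.056,-0.29,-0.049,0.001,0,0,0.067,-0.317,-0.054,0.001,0,-0.001,0.075,-0.325,-0.0551,0.001,-0.001,-0.0024,0.075]' && python3 -m jog '[0,0,0,0,0,0,0,0,0,0,0,0,0,0,0,0,0,0,0,0,0,0,0,0]'; python3 - <<'E'
from h import *; from bench import r
from go import rel
t=r.sense(); p=t["tool_pos"]; print(p,t["tcp_rot"],t["ft_force"]); print(rel(571,15.5,146,89.8))
for n in("scene","side"):
    s=r.snapshot(n); W=cloud(s).reshape(-1,3); 
    m=(np.hypot(W[:,0]-p[0],W[:,1]-p[1])<110)&(W[:,2]>180)
    q,L,N,e=fitcyl(W[m],p,p[2]-9,np.radians(90)); print(n,q[[0,1,3]],np.degrees(q[2]),L,N)
    for c,z in((528,92),(612,92)):
        try:q,L,N,e=fitcyl(W[(W[:,2]<z+38)&(W[:,2]>z-10)],(c,15.5,z),z,np.radians(90));print(q.round(2),L,N)
        except Exception: print("-")
E
```

```text
time: 21.7
tool_pos: [568.3, 12.5, 239.7]
tcp_rot: [-179.6, 0.1, 89.6]
ft_force: [-0.3, 0.3, -2.9]
finger_gap: 56.4
grip_force: 54.0
time: 22.2
tool_pos: [570.1, 15.8, 242.2]
tcp_rot: [-179.8, 0.1, 89.9]
ft_force: [-0.1, -0.2, -3.6]
finger_gap: 56.6
grip_force: 54.0
[570.13312544  15.78755869 242.15792544] [-1.79788273e+02  9.90801164e-02  8.98652501e+01] [-0.0639709  -0.16844798 -3.57519547]
[-0.0001, 0.0012, 0.0962, -0.0037, 0.0017, 0.0011]
scene [569.97243482   3.89107142 232.36325753] 90.31185863860273 136.82784879151853 927
[528.96  12.82   1.56  91.65] 153.94638488928533 655
[613.06  14.73   1.56  91.47] 159.46070346037385 1118
side [568.34629679  13.55707241 233.05565075] 89.9506191604265 158.99472387569676 702
[526.89  13.07   1.56  92.02] 160.98466649190092 955
[610.78  12.71   1.56  92.05] 160.1114268777086 881
```

```bash
python3 -m jog '[0,0.0008,0.02,0,0,0,0,0.0008,0.05,-0.002,0.001,0,0,0.0008,0.075,-0.0036,0.0017,0.001,0,0.0008,0.09,-0.0036,0.0017,0.001,0,0.0008,0.096,-0.0036,0.0017,0.001,0,0.0008,0.096,-0.0036,0.0017,0.001,0,0.0008,0.096,-0.0036,0.0017,0.001]' && python3 -m jog '[0,0,0.001,0,0,0,0,0,0.002,0,0,0,0,0,0.0025,0,0,0,0,0,0.0025,0,0,0]' && python3 -m jog '[0,0,0.0005,0,0,0,0,0,0.0007,0,0,0,0,0,0.0007,0,0,0]'
```

```text
time: 23.18
tool_pos: [571.3, 14.9, 147.4]
tcp_rot: [179.9, 0.0, 89.7]
ft_force: [-0.8, 0.1, -2.0]
finger_gap: 56.4
grip_force: 54.0
time: 23.68
tool_pos: [570.5, 14.9, 143.6]
tcp_rot: [-180.0, 0.0, 89.7]
ft_force: [0.7, -0.9, -3.3]
finger_gap: 56.2
grip_force: 54.0
time: 24.05
tool_pos: [570.5, 14.9, 142.9]
tcp_rot: [-180.0, 0.0, 89.7]
ft_force: [1.3, 0.0, -4.7]
finger_gap: 56.2
grip_force: 54.0
```

```bash
python3 -m jog '[0,0,0.0005,0,0,0,0,0,0.0008,0,0,0,0,0,0.0008,0,0,0]';python3 -m jog '[0,0,0.0003,0,0,0,0,0,0.0006,0,0,0,0,0,0.0006,0,0,0]'
```

```text
time: 24.42
tool_pos: [570.5, 14.9, 142.2]
tcp_rot: [-180.0, 0.0, 89.7]
ft_force: [-0.1, -0.8, -2.1]
finger_gap: 56.5
grip_force: 54.1
time: 24.8
tool_pos: [570.7, 14.9, 141.7]
tcp_rot: [180.0, 0.0, 89.7]
ft_force: [0.8, 0.0, -1.5]
finger_gap: 56.3
grip_force: 54.1
```

```bash
python3 -m jog '[0,0,0.0003,0,0,0,0,0,0.0006,0,0,0,0,0,0.0006,0,0,0]'
```

```text
time: 25.18
tool_pos: [570.8, 14.9, 141.4]
tcp_rot: [180.0, 0.0, 89.7]
ft_force: [-0.0, 0.1, 2.1]
finger_gap: 56.1
grip_force: 54.4
```

```bash
python3 -m jog '[0,0,0,0,0,0,0,0,0,0,0,0,0,0,0,0,0,0,0,0,0,0,0,0]' 0.6 && python3 -m jog '[0,0,-0.02,0,0,0,0,0,-0.06,0,0,0,0,0,-0.11,0,0,0,0,0,-0.13,0,0,0,0,0,-0.13,0,0,0]'; python3 go.py 557 -400 275 90; python3 - <<'E'
from h import *; from bench import r
for n in("scene","side"):
    s=r.snapshot(n); W=cloud(s).reshape(-1,3); 
    for c,z in((528,92),(612,92),(570,132)):
        q,L,N,e=fitcyl(W[W[:,2]>z-10],(c,15,z),z,np.radians(90)); print(n,q[[0,1,3]],np.degrees(q[2]),L,N)
E
```

```text
time: 25.68
tool_pos: [570.5, 14.9, 140.9]
tcp_rot: [-180.0, 0.0, 89.7]
ft_force: [0.7, 1.0, -0.5]
finger_gap: 68.6
grip_force: 0.0
time: 26.3
tool_pos: [571.7, 14.8, 273.8]
tcp_rot: [179.7, 0.0, 89.7]
ft_force: [0.1, -0.7, -0.7]
finger_gap: 68.2
grip_force: 0.0
[-0.4149, -0.0128, -0.0011, 0.0047, 0.0003, -0.0045] [-3.6, 2.4, 88.2, -0.0, 89.2, -3.4]
scene [529.31253863  15.89739188  91.61300169] 89.73536917283428 160.07159004754502 434
scene [613.17986977  15.29699652  91.64898359] 89.57803156215847 159.76748805740783 1025
scene [571.21350347  15.17051893 131.40537584] 89.6093846592774 159.28452499744685 1131
side [527.49951948  14.99261428  92.65817063] 89.62675348019823 160.32836450016413 1044
side [610.53013538 -55.39057025  89.63784762] 85.96467336916236 29.849348329054145 130
side [568.88871287  13.6980324  132.01102439] 89.20900374022565 159.04709361973596 936
```

The pyramid stands. Next I move over the fan and measure the knob from the wrist.

```bash
python3 -m jog '[-0.06,-0.002,0,0,0,0,-0.12,-0.004,0,0,0,0,-0.18,-0.006,0,0,0,0,-0.24,-0.008,0,0,0,0,-0.3,-0.01,0,0,0,0,-0.36,-0.012,0,0.002,0,0,-0.405,-0.0128,0,0.004,0,-0.004,-0.4149,-0.0128,-0.001,0.0047,0,-0.0045]' && python3 -m jog '[0,0,0,0,0,0,0,0,0,0,0,0,0,0,0,0,0,0]'; python3 - <<'E'
from h import *; from bench import r
s=r.snapshot("wrist"); W=cloud(s); cv2.imwrite("pics/w2.png",s["pixels"][:,:,::-1])
print(r.sense()["tool_pos"])
X=W.reshape(-1,3); near=np.hypot(X[:,0]-558,X[:,1]+406)<60
for lo,hi in((134,141),(152,157),(157,166)):
    m=near&(X[:,2]>lo)&(X[:,2]<hi); print(lo,m.sum(), X[m].mean(0) if m.any() else 0, cv2.minAreaRect(X[m][:,:2].astype(np.float32)) if m.any() else 0)
p=s["pixels"].astype(int); red=(p[...,0]>120)&(p[...,1]<70)&(p[...,2]<70); Xr=W[red]; print("red",Xr[(Xr[:,2]>125)].mean(0))
E
```

```text
time: 27.4
tool_pos: [553.9, -402.2, 268.1]
tcp_rot: [-179.5, -0.2, 89.8]
ft_force: [-0.0, 0.7, -1.8]
finger_gap: 68.0
grip_force: 0.0
time: 27.78
tool_pos: [556.3, -398.5, 272.1]
tcp_rot: [-179.7, -0.0, 90.1]
ft_force: [0.5, 0.4, -0.7]
finger_gap: 68.1
grip_force: 0.0
[ 556.32367048 -398.70387492  272.30462004]
134 1960 [ 557.29663846 -398.55874308  137.77511791] ((558.0318603515625, -393.4774169921875), (88.02645874023438, 97.11588287353516), 88.91716766357422)
152 125 [ 558.05472434 -395.05029075  154.50777509] ((556.230712890625, -396.82244873046875), (46.59882736206055, 12.042400360107422), 30.947364807128906)
157 1607 [ 559.58874598 -401.19855117  161.47635198] ((559.1372680664062, -402.5869140625), (46.93029022216797, 14.36206340789795), 46.35752487182617)
red [ 559.58078492 -394.42826228  148.87791264]
```

View pics/w2.png

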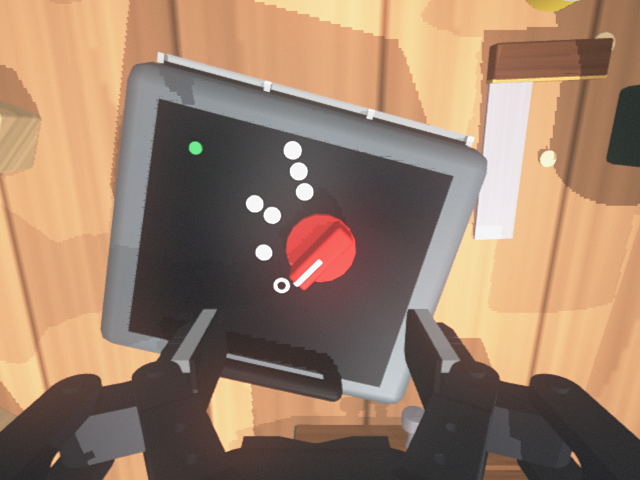

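The wrist view from above is clearer. The bar's white line (297,287) points at the open ring (282,285), with one dot at (264,252) and two dots at (263,210). So the selector is at off and needs +80° clockwise. The bar lies at 46.4° in world; I hover closer, aligned with it.

```bash
python3 go.py 559.2 -402.6 225 46.4
```

```text
[-0.0039, 0.0031, 0.0473, -0.0042, 0.0018, 0.7625] [-39.8, 20.4, 67.9, -0.2, 91.8, -39.9]
```

```bash
python3 -m jog '[-0.002,0.001,0.015,-0.001,0,0.15,-0.0039,0.0031,0.03,-0.002,0.001,0.33,-0.0039,0.0031,0.047,-0.004,0.0018,0.5,-0.0039,0.0031,0.047,-0.004,0.0018,0.66,-0.0039,0.0031,0.047,-0.004,0.0018,0.7625,-0.0039,0.0031,0.047,-0.004,0.0018,0.7625,-0.0039,0.0031,0.047,-0.004,0.0018,0.7625,-0.0039,0.0031,0.047,-0.004,0.0018,0.7625]' 0; python3 - <<'E'
from h import *; from bench import r
from go import rel
s=r.snapshot("wrist"); W=cloud(s); cv2.imwrite("pics/w3.png",s["pixels"][:,:,::-1])
t=r.sense();print(t["tool_pos"],t["tcp_rot"],t["finger_gap"],t["joint_pos"].round(1))
X=W.reshape(-1,3); m=(np.hypot(X[:,0]-559,X[:,1]+403)<32)&(X[:,2]>157.5)&(X[:,2]<166)
print(m.sum(),np.median(X[m][:,2])); q=cv2.minAreaRect(X[m][:,:2].astype(np.float32)); print(q)
print(rel(*q[0],157.5,46.4)); print(rel(559.2,-402.6,157.5,46.4))
E
```

```text
time: 28.82
tool_pos: [558.8, -403.7, 225.2]
tcp_rot: [-180.0, 0.0, 46.4]
ft_force: [-0.7, -0.1, 1.5]
finger_gap: 42.6
grip_force: 0.0
[ 558.79450768 -403.76056405  225.08916325] [-1.79982494e+02  1.53421288e-02  4.63783921e+01] 42.68572482537146 [-40.1  22.   70.9  -0.   87.1   3.5]
2313 161.5963725685024
((559.1101684570312, -402.5950012207031), (47.36326599121094, 13.825235366821289), 46.861515045166016)
[0.0011, -0.0006, 0.0676, -0.0003, 0.0003, -0.0004]
[0.0011, -0.0005, 0.0676, -0.0003, 0.0003, -0.0004]
```

View pics/w3.png

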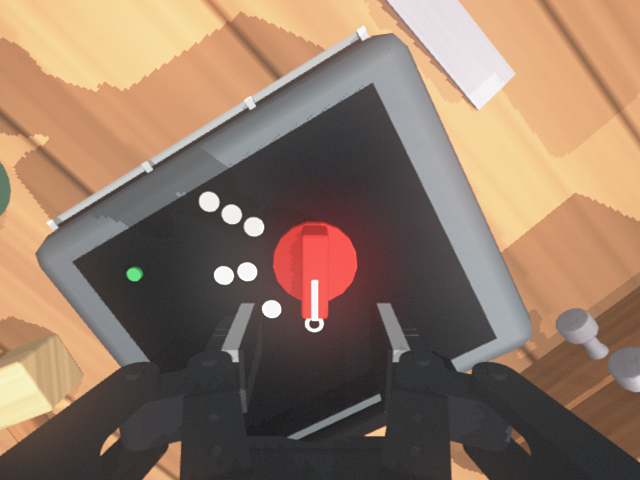

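Pointer line (315,300) sits on the open ring (314,324), confirmed at off, and the bar is aligned between the fingers. I go down, pinch and turn 80° clockwise.

```bash
python3 -m jog '[0.001,-0.0005,0.03,0,0,0,0.001,-0.0005,0.055,0,0,0,0.001,-0.0005,0.067,0,0,0,0.001,-0.0005,0.067,0,0,0,0.001,-0.0005,0.067,0,0,0]' && python3 -m jog '[0,0,0,0,0,0,0,0,0,0,0,0,0,0,0,0,0,0,0,0,0,0,0,0,0,0,0,0,0,0]' -1 40; python3 -c "
from bench import r;print(r.sense()['wrist_torque'],r.sense()['tool_pos'])"
```

```text
time: 29.5
tool_pos: [559.6, -403.3, 159.5]
tcp_rot: [179.9, 0.0, 46.3]
ft_force: [-0.5, 0.3, -0.7]
finger_gap: 42.8
grip_force: 0.0
time: 30.12
tool_pos: [559.2, -402.9, 159.4]
tcp_rot: [180.0, 0.0, 46.3]
ft_force: [-2.1, 2.8, 5.8]
finger_gap: 13.1
grip_force: 40.2
[ 0.41585575  0.44627785 -0.00318016] [ 559.19897829 -402.88911974  159.40772413]
```

```bash
python3 -m jog '[0,0,0,0,0,0.1,0,0,0,0,0,0.2,0,0,0,0,0,0.3,0,0,0,0,0,0.4,0,0,0,0,0,0.5,0,0,0,0,0,0.6,0,0,0,0,0,0.7,0,0,0,0,0,0.7]' && python3 -m jog '[0,0,0,0,0,0.1,0,0,0,0,0,0.2,0,0,0,0,0,0.3,0,0,0,0,0,0.4,0,0,0,0,0,0.5,0,0,0,0,0,0.6,0,0,0,0,0,0.69,0,0,0,0,0,0.69]' && python3 -m jog '[0,0,0,0,0,0,0,0,0,0,0,0]'
```

```text
time: 31.12
tool_pos: [559.1, -402.8, 159.4]
tcp_rot: [180.0, 0.0, 6.1]
ft_force: [-4.1, 2.1, 7.2]
finger_gap: 13.3
grip_force: 40.2
time: 32.12
tool_pos: [559.1, -402.7, 159.4]
tcp_rot: [180.0, 0.0, -33.4]
ft_force: [-3.5, 3.5, 6.9]
finger_gap: 13.0
grip_force: 40.3
time: 32.38
tool_pos: [559.1, -402.6, 159.4]
tcp_rot: [180.0, 0.0, -33.3]
ft_force: [-4.1, 3.0, 6.2]
finger_gap: 13.0
grip_force: 40.3
```

Turned 79.7°. I release, go up and verify.

```bash
python3 -m jog '[0,0,0,0,0,0,0,0,0,0,0,0,0,0,0,0,0,0,0,0,0,0,0,0]' 0 && python3 -m jog '[0,0,-0.03,0,0,0,0,0,-0.07,0,0,0,0,0,-0.11,0,0,0,0,0,-0.12,0,0,0,0,0,-0.12,0,0,0,0,0,-0.12,0,0,0]'; python3 - <<'E'
from h import *; from bench import r
s=r.snapshot("wrist"); W=cloud(s); cv2.imwrite("pics/w4.png",s["pixels"][:,:,::-1])
X=W.reshape(-1,3); m=(np.hypot(X[:,0]-559,X[:,1]+403)<32)&(X[:,2]>157.5)&(X[:,2]<166)
print(cv2.minAreaRect(X[m][:,:2].astype(np.float32)))
for n in("scene","side"):
    s=r.snapshot(n); W=cloud(s).reshape(-1,3); cv2.imwrite(f"pics/{n}9.png",s["pixels"][:,:,::-1])
    for c,z in((486,52),(654,52),(528,92),(612,92),(570,132)):
        q,L,N,e=fitcyl(W[(W[:,2]>z-10)&(W[:,2]<z+40)],(c,15,z),z,np.radians(90)); print(n,q.round(2),L.round(),N)
print(r.sense()["time"])
E
```

```text
time: 32.88
tool_pos: [559.0, -402.8, 157.8]
tcp_rot: [180.0, 0.0, -33.3]
ft_force: [-0.2, -0.4, 0.6]
finger_gap: 42.4
grip_force: 0.0
time: 33.62
tool_pos: [558.5, -402.3, 275.6]
tcp_rot: [-180.0, 0.2, -33.3]
ft_force: [0.1, 0.1, -0.1]
finger_gap: 42.8
grip_force: 0.0
((558.88623046875, -402.4349670410156), (13.568523406982422, 46.81928253173828), 56.228267669677734)
scene [487.62  14.27   1.57  51.59] 159.0 397
scene [655.03  15.61   1.56  51.44] 159.0 988
scene [529.08  15.32   1.56  91.25] 158.0 439
scene [613.02  14.79   1.56  91.51] 160.0 1029
scene [571.02  15.17   1.56 131.57] 160.0 1128
side [485.38  13.79   1.56  52.51] 161.0 1052
side [574.4  -34.19   3.13  65.06] 179.0 312
side [527.35  13.92   1.56  92.69] 160.0 1050
side [610.74 -55.87   1.57  88.83] 25.0 130
side [568.91  13.24   1.57 132.04] 158.0 921
33.775
```

View pics/w4.png

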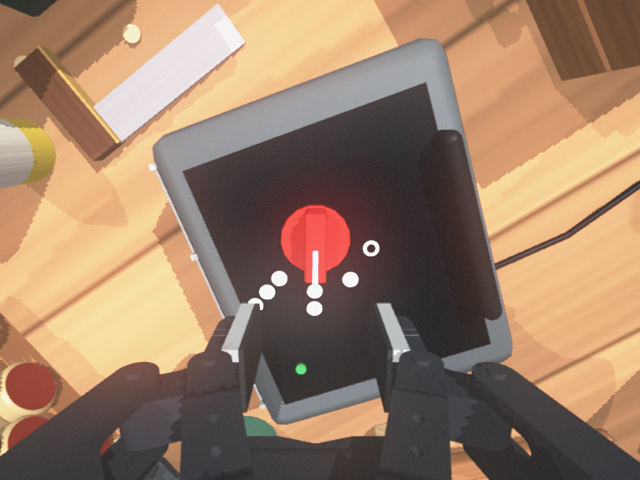

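View pics/scene9.png

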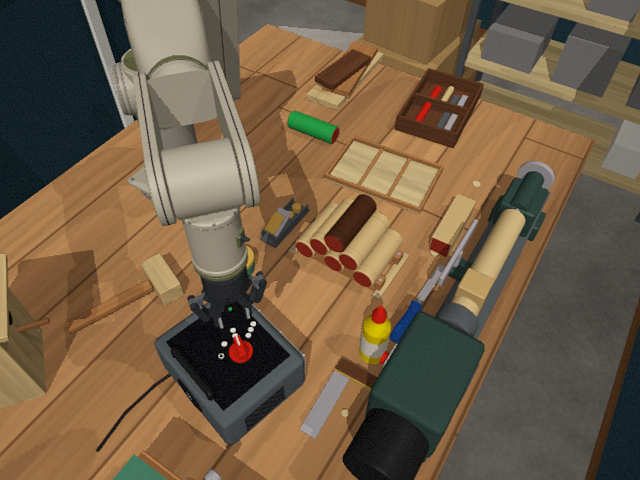

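The pointer (315,265) is on the two dots (315,292/308). The pyramid with the walnut on top stands at (350,235), and the bystanders haven't moved.

```bash
python3 -m jog '[0,0,0,0,0,0,0,0,0,0,0,0]' >/dev/null; python3 -c "
from bench import r;print(r.hand_in())"
```

```text
the job is handed in; nothing more can be done
None
```

The job is handed in, with no verdict returned: the pyramid of six stands with the walnut on top, the selector is on the two-dot mark, and nothing else on the bench looked moved in the last picture.

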